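# Tip the drained loaf tins mouth up

### The job

The two washed loaf tins were left standing on end on the baking mat to drain. Push each one over with your fingers, without lifting or dragging it, so that it comes to lie flat on its bottom with its open mouth up, ready to be filled, next to the spot where it stood. Either may go first; leave everything else on the table as it is.

Things in the scene. Friction and masses are not known exactly. Their poses are not given: they have to be found in the camera images.
- large_tin: Dark grey straight-walled loaf tin, 200 mm long, 100 wide, 80 deep, walls 3, about 0.5 kg, loose. Starts standing on a 100 x 80 mm end on the mat, 200 mm tall. Origin: centre of the face it stands on. Axes at the start: z up along its length; -x out of its open mouth (40 mm to mouth plane), +x out of its closed bottom (40 mm to it); y across. Lying mouth up, its x axis points down
- large_tin_heel (a point): Middle of the large tin's heel edge: the lower edge on its closed-bottom side, 40 mm along the tin's +x from its origin. Pushed along +x near the top, the tin tips about this edge, passes balance at roughly 15 to 20 degrees and falls by itself on its bottom, mouth up, covering the 200 mm beyond the edge
- large_tin_rim (a point): Middle of the large tin's upper edge on the mouth side (rim of its upper end wall), 200 mm above the mat at the start; it rises about 15 mm as the tin tips. At the start the open mouth looks towards the robot (-x) within about 40 degrees either way; it cannot be seen from above
- small_tin: Bright silver straight-walled loaf tin, 160 mm long, 90 wide, 70 deep, walls 3, about 0.35 kg, loose. Starts standing on a 90 x 70 mm end on the mat, 160 mm tall. Origin: centre of the face it stands on. Axes at the start: z up along its length; -x out of its open mouth (35 mm to mouth plane), +x out of its closed bottom (35 mm to it); y across. Lying mouth up, its x axis points down
- small_tin_heel (a point): Middle of the small tin's heel edge: the lower edge on its closed-bottom side, 35 mm along the tin's +x from its origin. Pushed along +x near the top, the tin tips about this edge, passes balance at roughly 15 to 20 degrees and falls by itself on its bottom, mouth up, covering the 160 mm beyond the edge
- small_tin_rim (a point): Middle of the small tin's upper edge on the mouth side (rim of its upper end wall), 160 mm above the mat at the start; it rises about 15 mm as the tin tips. At the start the open mouth looks towards the robot (-x) within about 40 degrees either way; it cannot be seen from above
- mat: Terracotta-coloured silicone baking mat, 600 x 880 x 2 mm, fixed to the table; origin at the centre of its underside, x along its 600 mm side, z up
- bottle: Blue water bottle, 66 mm diameter, 200 mm tall, upright on the mat between the tins; bystander. Origin: centre of its underside
- cutter: Yellow plastic ring cutter, 60 mm diameter, 30 mm high, on the mat on the robot's side of the bottle; bystander. Origin: centre of its underside
- jar: Amber glass jar with white cap, 80 mm diameter, 110 mm tall, near the left or right edge of the mat; bystander. Origin: centre of its underside
- bowl: Small white bowl, 80 mm diameter, 45 mm high, on the far side of the mat; bystander. Origin: centre of its underside
- mug: Blue mug, 80 mm diameter, 90 mm tall, handle towards its +y, near the left or right edge of the mat; bystander. Origin: centre of its underside
- brush: Pastry brush, 200 mm long, lying across the mat in front of the left tin, on the robot's side; bystander. Origin: middle of its length on its underside, x along it, handle to -x
- spatula: Spatula, 240 mm long, lying across the mat in front of the right tin, on the robot's side; bystander. Origin: middle of its length on its underside, x along it, handle to -x
There are look-alikes about, which are no part of the job. Of the things that look like the large_tin, take the one that is farthest to the robot's left at the start.

How it is judged:
By the outcome, as a careful person would: the job done as asked, in the order asked, and still so for the second after the job is handed in, with the robot touching nothing.
It also fails if it takes over 38 s, if anything falls off the work surface, if the arm or the gripper's body presses on something with over 40 N, if the wrist force passes 120 N, or if a joint passes its speed limit or range.

### The arm

A 6-joint arm with a two-finger parallel gripper is mounted at the origin on the work surface. World frame = base frame: x ahead of the robot, y to its left, z up, the work surface at z = 0. Lengths are in m, angles in degrees, forces in N, time in s.
With the tool pointing down it reaches from about 0.3 to 0.75 m from the base axis. Payload 8.5 kg.
Tool frame: the origin (TCP) lies between the finger pads; the fingertips stand 17 mm ahead of it and the grasp point (between the pads) lies 2 mm behind it; z points along the fingers, y is the direction in which the jaws open and shut (so a half turn about z gives the same grasp; the last joint's range is limited). The gripper opens to 85 mm and grips with 20 to 120 N. Pads are 22 mm wide; open, the fingers measure 114 mm over their backs; the gripper's body (76 mm by 85 mm) begins 54 mm behind the grasp point. The pads swing forward as they close: fully open they stand 13 mm farther back than shut.
Start: joints at [-86.648, 21.807, 74.336, -0, 83.858, -12.336], TCP at [0.149, -0.529, 0.248] pointing down, gripper open.
Joint ranges: [-178.18, 178.18], [-50.72, 133.34], [12.68, 142.11], [-81.47, 261.47], [9.98, 163.14], [-165.26, 165.26]. Speed limits (degrees/s): [136.94, 136.94, 180, 180, 180, 180].

### API

Orientations are given as a 3x3 rotation matrix whose columns are the frame's x, y, z axes.
In Python, from rig import readout, eyes, env gives the robot as it stands.
- The arm moves only by the tool arm_command, never from a script. Its argument "rows" is text: rows parted by semicolons, each of 7 numbers parted by spaces: the closure, from 0 (fully open) to 1 (shut), then the shift along the tool's x, y, z in mm, then the turn, a rotation vector about the tool's x, y, z in degrees. In form: grip dx dy dz rx ry rz; .... A call has 1 to 5 rows; each row shifts and turns the commanded pose from where the row before left it, along the tool's axes as they then stand; what a row does not reach is not made up. A row lasts 1/12 s, in which the tool goes at most 41.7 mm and 7.16 degrees, less where a joint would pass 70% of its speed; a pose out of reach is approached as far as the arm can. A call with a gripper value outside its range is refused whole. The fingers move at their own pace and stop on an object; "squeeze" is the grip in N (left out, the last holds). Time passes only in rows, so rows that do not move let the fingers close. It gives the time, the measured TCP pose, the force and the opening at its end, in the units of the state.
- readout.observe(): the state, without advancing time (a new reading comes with each control period).
- eyes.get_image(name): name is "scene" or "top" or "wrist"; returns the picture (400x640x3 uint8, red, green, blue); there is no depth.
- eyes.camera_model(name): a dict with "mtx" (3x3 intrinsics, pixels), "view" (4x4, takes a point from world to camera coordinates). Camera axes: x right, y up, looking along -z (the intrinsics and any distortion apply to the point x, -y, -z); pixel columns grow to the right and rows downward; lengths in m; the calibration is good to about 2 mm. The wrist camera is an equidistant fisheye: a pixel r from the principal point sees the ray r / f radians off the axis. A picture is of the moment at which its call begins: read the wrist's pose just before it. camera_model takes no time and is no camera call; for the wrist camera it gives the pose at the moment of the call.
- env.close_job(): hands the job in, once; it reports no verdict.
The state is a dict: "time_s": time; "q": joint angles; "qvel": joint speeds; "joint_efforts": joint torques, N m; "position": TCP position; "tool_rot": TCP orientation; "ft_force": force on the tool from outside, world axes, zero at the start; "wrist_torque": the same for the moment, N m; "grip_width": finger opening in m.
Only numpy, scipy, OpenCV 4.12 (cv2) and the standard library are available. Lean on these libraries where they do the work, as an engineer would, in place of code of your own. Each camera call takes 0.05 s, during which the arm holds its last target. There are 200 camera calls.

## Working session

There is one attempt and no reset: what is moved stays moved. The work goes in short steps, Python scripts to look and compute and a tool call to move; the robot and the scene stay as the last step left them, time stands still between calls to the robot, and variables do not carry over. Pictures are saved under pics/ and viewed, about 8 in all and at most 12, crops included, and the job is handed in when it is done.

Besides the shell and the picture viewer there is one more tool, called after "Call:" as name(argument=value, ...), one argument or row to a line, values as JSON. arm_command: Moves the arm, as the interface text tells. Its arguments: {"type":"object","properties":{"rows":{"type":"string"},"squeeze":{"type":"number"}},"required":["rows"]}

```bash
mkdir -p pics; ls; python3 - <<'E'
from rig import readout, eyes
import cv2, numpy as np
for n in ("scene","top"):
    im=eyes.get_image(n); cv2.imwrite(f"pics/{n}0.png",im[:,:,::-1]); m=eyes.camera_model(n)
    print(n,np.round(m["mtx"],1).tolist(),np.round(m["view"],4).tolist(),[k for k in m])
s=readout.observe();print(s["time_s"],s["position"],s["tool_rot"],s["ft_force"])
E
```

```text
pics
scene [[363.0, 0.0, 320.6], [0.0, 363.0, 199.1], [0.0, 0.0, 1.0]] [[-0.6657, 0.7461, -0.0167, 0.4269], [-0.6145, -0.5353, 0.5796, 0.2345], [0.4234, 0.3961, 0.8148, -1.3363], [0.0, 0.0, 0.0, 1.0]] ['mtx', 'view']
top [[424.8, 0.0, 304.3], [0.0, 424.8, 201.0], [0.0, 0.0, 1.0]] [[0.0747, -0.9972, 0.0008, -0.0993], [0.9759, 0.0733, 0.2054, -0.5577], [-0.2049, -0.0146, 0.9787, -1.3942], [0.0, 0.0, 0.0, 1.0]] ['mtx', 'view']
0.1 [ 0.14870298 -0.52925532  0.24778177] [[ 9.62753177e-01  2.70381794e-01 -7.73975681e-05]
 [ 2.70381666e-01 -9.62752349e-01  1.29234726e-03]
 [ 2.74912481e-04 -1.26513831e-03 -9.99999162e-01]] [-0.76581272  1.04088293  0.15666028]
```

View pics/scene0.png

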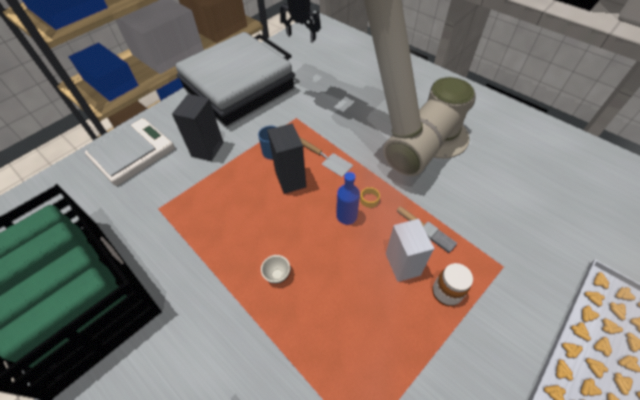

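View pics/top0.png

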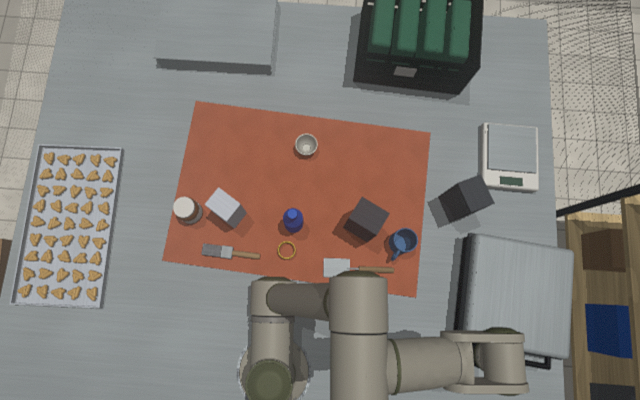

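The scene picture shows the large dark tin at (288,158), a dark look-alike at (200,128) and the silver tin at (408,250). In the top picture the candidates for the large tin are the dark block at (367,219), on the mat and farthest to the robot's left, and the one at (463,200), off the mat to the right. I choose (367,219). The only silver tin is at (226,207). Next is one close crop of both.

```bash
python3 - <<'E'
import cv2, numpy as np
im=cv2.imread("pics/top0.png")
a=im[180:255,335:425]; b=im[180:255,165:255]
o=np.hstack([cv2.resize(c,(400,333),interpolation=cv2.INTER_CUBIC) for c in (a,b)])
s=cv2.imread("pics/scene0.png")
c=np.hstack([cv2.resize(s[115:205,235:335],(400,260)),cv2.resize(s[210:300,370:470],(400,260))])
cv2.imwrite("pics/crop.png",np.vstack([cv2.convertScaleAbs(o,alpha=1.2),cv2.convertScaleAbs(c,alpha=1.2)]))
E
```

```text
(no output)
```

View pics/crop.png

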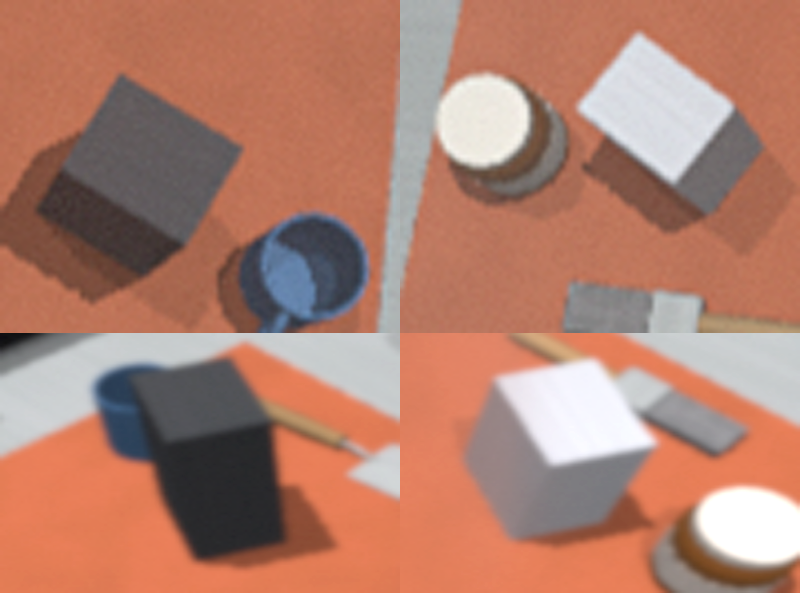

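The crop shows the large tin's top corners at (120,75), (242,150), (183,244), (66,168), and the small tin's at (638,33), (735,108), (677,184), (578,107). The choice holds: it is a closed-bottomed dark tin on the mat.

```bash
cat > h.py <<'E'
import numpy as np
from rig import readout, eyes
def ray(n,uv,z,m=None):
    m=m or eyes.camera_model(n); V=np.array(m["view"]);K=np.array(m["mtx"]);uv=np.atleast_2d(uv).astype(float)
    d=(np.linalg.inv(K)@np.c_[uv,np.ones(len(uv))].T).T*[1,-1,-1]
    R=V[:3,:3];c=-R.T@V[:3,3];w=d@R
    return c+w*((z-c[2])/w[:,2])[:,None]
E
python3 - <<'E'
from h import *
import cv2
for n,c,x0,z in (("L",[(120,75),(242,150),(183,244),(66,168)],335,.202),("S",[(238,33),(335,108),(277,184),(178,107)],165,.162)):
    p=ray("top",(np.array(c)+.5)/4.444-.5+[x0,180],z)[:,:2]
    e=np.roll(p,-1,0)-p
    print(n,p.round(4).tolist(),"ctr",p.mean(0).round(4)); print(np.linalg.norm(e,axis=1).round(4),np.degrees(np.arctan2(e[:,1],e[:,0])).round(1))
for n,uv,z in (("jar cap",(187,210),.11),("mug",(404,241),.09),("bottle",(293,217),.2),("cutter",(286,250),.03),("bowl",(306,145),.045),
  ("brushends",[(323,268),(394,269)],.01),("spat",[(202,250),(260,256)],.01),("mat",[(194,102),(431,131),(416,297),(163,262)],.002)): print(n,ray("top",uv,z)[:,:2].round(3).tolist())
E
```

```text
L [[0.5609, -0.2344], [0.5145, -0.3205], [0.4465, -0.2827], [0.4929, -0.2005]] ctr [ 0.5037 -0.2595]
[0.0978 0.0778 0.0943 0.076 ] [-118.4  150.9   60.6  -26.5]
S [[0.5667, 0.2185], [0.5173, 0.1433], [0.4598, 0.1783], [0.5097, 0.2548]] ctr [0.5134 0.1987]
[0.09   0.0673 0.0913 0.0676] [-123.3  148.7   56.9  -32.4]
jar cap [[0.494, 0.323]]
mug [[0.448, -0.394]]
bottle [[0.482, -0.029]]
cutter [[0.395, -0.008]]
bowl [[0.769, -0.048]]
brushends [[0.345, -0.138], [0.36, -0.38]]
spat [[0.375, 0.282], [0.37, 0.081]]
mat [[0.921, 0.383], [0.873, -0.502], [0.272, -0.459], [0.325, 0.413]]
```

Call:
arm_command(
  rows="0.4 0 0 -6 0 0 6.3; 0.4 0 0 -6 0 0 6.3; 0.4 0 0 0 0 0 6.3; 0.4 0 0 0 0 0 6.3; 0.4 0 0 0 0 0 6.3",
)

```text
time_s: 0.52
position: [0.1487, -0.5294, 0.26]
tool_rot: [[0.961, -0.278, -0.0], [-0.278, -0.961, 0.001], [-0.0, -0.001, -1.0]]
ft_force: [-0.8, -0.9, 0.4]
grip_width: 0.051
```

Call:
arm_command(
  rows="0.4 0 0 0 0 0 6.3; 0.4 0 0 0 0 0 6.3; 0.4 8 -34 0 0 0 0; 0.4 8 -34 0 0 0 0; 0.4 8 -34 0 0 0 0",
)

```text
time_s: 0.93
position: [0.2188, -0.4501, 0.2598]
tool_rot: [[0.879, -0.477, -0.0], [-0.477, -0.879, 0.001], [-0.001, -0.001, -1.0]]
ft_force: [1.2, -0.7, 0.3]
grip_width: 0.0515
```

Call:
arm_command(
  rows="0.4 8 -34 0 0 0 0; 0.4 8 -34 0 0 0 0; 0.4 8 -34 0 0 0 0; 0.4 8 -34 0 0 0 0; 0.4 8 -34 0 0 0 0",
)

```text
time_s: 1.35
position: [0.3352, -0.3191, 0.2602]
tool_rot: [[0.879, -0.476, -0.0], [-0.476, -0.879, 0.0], [-0.0, -0.0, -1.0]]
ft_force: [1.0, -1.1, 0.8]
grip_width: 0.0512
```

Call:
arm_command(
  rows="0.4 7 -33 0 0 0 0; 0.4 7 -33 0 0 0 0; 0.4 7 -33 0 0 0 0; 0.4 7 -33 0 0 0 0; 0.4 0 0 0 0 0 0",
)

```text
time_s: 1.77
position: [0.4241, -0.214, 0.2601]
tool_rot: [[0.882, -0.472, 0.0], [-0.472, -0.882, 0.002], [-0.0, -0.002, -1.0]]
ft_force: [-0.3, 0.9, -0.0]
grip_width: 0.0511
```

```bash
python3 - <<'E'
from h import *
import cv2
s=readout.observe();m=eyes.camera_model("wrist");im=eyes.get_image("wrist");cv2.imwrite("pics/w1.png",im[:,:,::-1])
print(s["position"],np.round(m["mtx"],1).tolist())
V=m["view"];K=m["mtx"]
def proj(P):
    c=V[:3,:3]@P+V[:3,3];v=np.array([c[0],-c[1],-c[2]]);t=np.arctan2(np.hypot(v[0],v[1]),v[2]);r=K[0][0]*t;h=np.hypot(v[0],v[1])
    return (K[0][2]+r*v[0]/h,K[1][2]+r*v[1]/h)
d=np.array([.88,-.476,0]);n=np.array([.476,.88,0]);o=np.array([.504,-.26,.202])
for a,b in((-1,-1),(-1,1),(1,1),(1,-1)): print(a,b,np.round(proj(o+.04*a*d+.05*b*n)))
E
```

```text
[ 0.42408511 -0.21401368  0.26014064] [[309.7, 0.0, 323.0], [0.0, 309.7, 200.5], [0.0, 0.0, 1.0]]
-1 -1 [412. 150.]
-1 1 [248. 149.]
1 1 [247.  20.]
1 -1 [414.  22.]
```

View pics/w1.png

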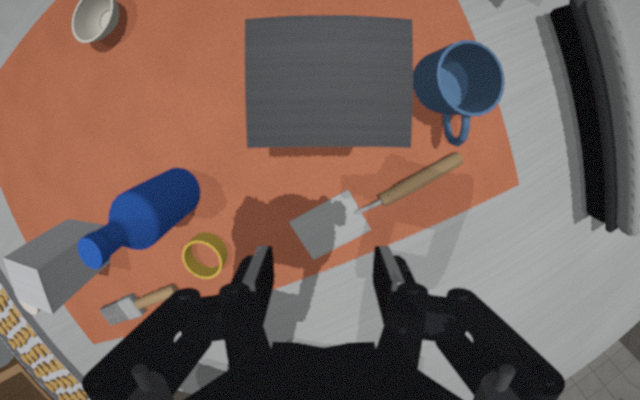

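The wrist picture shows the large tin's top face with corners (247,147), (411,146), (411,20) and (247,18). These are within 3 px of the prediction, so pose and yaw hold. Next I lower the fingers and start the push.

Call:
arm_command(
  rows="0.4 0 3 25 0 0 0; 0.4 0 0 25 0 0 0; 0.4 0 0 23 0 0 0; 0.4 15 0 0 0 0 0; 0.4 12 0 0 0 0 0",
)

```text
time_s: 2.23
position: [0.4434, -0.2341, 0.1859]
tool_rot: [[0.879, -0.477, -0.003], [-0.477, -0.879, 0.002], [-0.003, -0.001, -1.0]]
ft_force: [0.6, -0.4, 1.1]
grip_width: 0.0512
```

Call:
arm_command(
  rows="0.4 6 0 0 0 0 0; 0.4 6 0 0 0 0 0; 0.4 6 0 0 0 0 0; 0.4 6 0 0 0 0 0; 0.4 6 0 0 0 0 0",
)

```text
time_s: 2.65
position: [0.4708, -0.248, 0.1875]
tool_rot: [[0.88, -0.476, 0.0], [-0.476, -0.88, -0.0], [0.0, 0.0, -1.0]]
ft_force: [-1.2, -0.1, -0.3]
grip_width: 0.0515
```

```bash
python3 - <<'E'
from h import *
import cv2
a=eyes.get_image("scene")[80:240,200:440];b=eyes.get_image("wrist")
cv2.imwrite("pics/p1.png",np.hstack([cv2.resize(a,(480,320)),cv2.resize(b[0:400,120:520],(320,320))])[:,:,::-1])
E
```

```text
(no output)
```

View pics/p1.png

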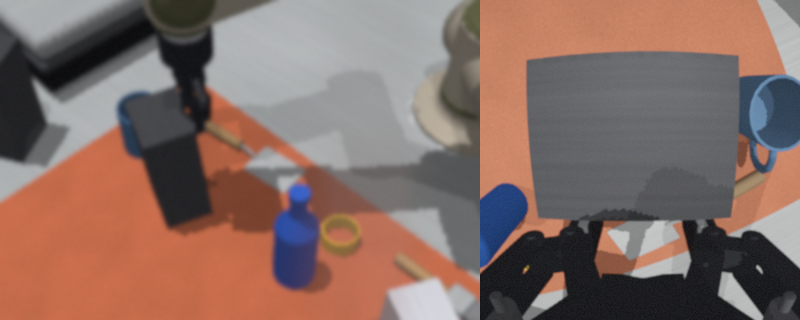

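The picture shows both fingers on the rim and the tin starting to tilt with its heel in place. I continue the push.

Call:
arm_command(
  rows="0.4 7 0 0 0 0 0; 0.4 7 0 0 0 0 0; 0.4 7 0 0 0 0 0; 0.4 7 0 0 0 0 0; 0.4 7 0 0 0 0 0",
)

```text
time_s: 3.17
position: [0.5021, -0.2647, 0.1873]
tool_rot: [[0.88, -0.476, 0.0], [-0.476, -0.88, -0.0], [0.0, 0.0, -1.0]]
ft_force: [-0.7, -0.3, -0.2]
grip_width: 0.051
```

Call:
arm_command(
  rows="0.4 7 0 -3 0 0 0; 0.4 7 0 -3 0 0 0; 0.4 7 0 -3 0 0 0; 0.4 7 0 0 0 0 0; 0.4 0 0 0 0 0 0",
)

```text
time_s: 3.58
position: [0.527, -0.2784, 0.1961]
tool_rot: [[0.88, -0.476, 0.0], [-0.476, -0.88, -0.0], [0.001, 0.0, -1.0]]
ft_force: [-0.3, 0.7, 0.2]
grip_width: 0.0508
```

Call:
arm_command(
  rows="0.4 0 0 0 0 0 0; 0.4 0 0 0 0 0 0; 0.4 0 0 0 0 0 0; 0.4 0 0 0 0 0 0; 0.4 0 0 0 0 0 0",
)

```text
time_s: 4.0
position: [0.5258, -0.2776, 0.1964]
tool_rot: [[0.88, -0.476, -0.0], [-0.476, -0.88, 0.0], [-0.0, -0.0, -1.0]]
ft_force: [-1.0, 0.7, 0.2]
grip_width: 0.0513
```

```bash
python3 - <<'E'
from h import *
import cv2
a=eyes.get_image("scene")[80:280,160:480];b=eyes.get_image("wrist")
cv2.imwrite("pics/p2.png",np.hstack([cv2.resize(a,(480,300)),cv2.resize(b[0:400,120:520],(300,300))])[:,:,::-1])
E
```

```text
(no output)
```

View pics/p2.png

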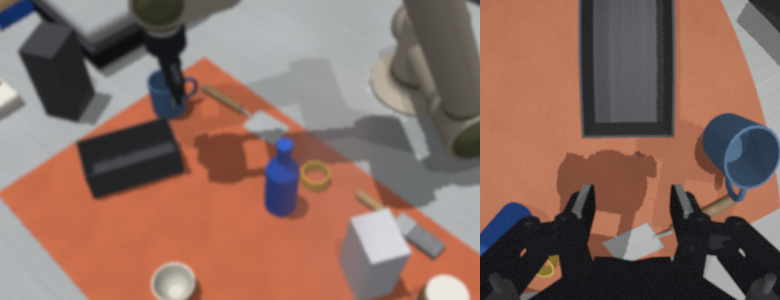

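The large tin lies on its bottom, mouth up, just beyond where it stood, and nothing else has moved. Next is the small tin, with the gripper raised to pass over the bottle.

Call:
arm_command(
  rows="0.4 0 0 -35 0 0 0; 0.4 0 0 -35 0 0 0; 0.4 -10 -10 -25 0 0 0; 0.4 -25 -32 0 0 0 0; 0.4 -25 -32 0 0 0 0",
)

```text
time_s: 4.52
position: [0.5083, -0.184, 0.2925]
tool_rot: [[0.878, -0.478, 0.003], [-0.478, -0.878, -0.002], [0.003, 0.0, -1.0]]
ft_force: [0.5, 1.2, -0.3]
grip_width: 0.0513
```

Call:
arm_command(
  rows="0.4 -25 -32 0 0 0 0; 0.4 -25 -32 0 0 0 0; 0.4 -25 -32 0 0 0 0; 0.4 -25 -32 0 0 0 0; 0.4 -25 -32 0 0 0 0",
)

```text
time_s: 4.93
position: [0.4737, 0.0179, 0.2916]
tool_rot: [[0.879, -0.476, 0.001], [-0.476, -0.879, -0.0], [0.0, -0.0, -1.0]]
ft_force: [0.7, 0.2, -0.4]
grip_width: 0.0512
```

Call:
arm_command(
  rows="0.4 -25 -32 0 0 0 0; 0.4 -25 -32 0 0 0 0; 0.4 -25 -32 0 0 0 0; 0.4 -25 -32 0 0 0 0; 0.4 0 0 0 0 0 4.2",
)

```text
time_s: 5.35
position: [0.4456, 0.1818, 0.2916]
tool_rot: [[0.846, -0.533, 0.0], [-0.533, -0.846, 0.002], [-0.001, -0.002, -1.0]]
ft_force: [0.5, -0.2, -0.5]
grip_width: 0.0514
```

Call:
arm_command(
  rows="0.4 -19 -25 0 0 0 0; 0.4 -19 -25 0 0 0 0; 0.4 0 0 30 0 0 0; 0.4 0 0 0 0 0 0",
)

```text
time_s: 5.68
position: [0.4406, 0.2397, 0.2576]
tool_rot: [[0.844, -0.537, -0.007], [-0.537, -0.844, -0.002], [-0.005, 0.005, -1.0]]
ft_force: [0.1, -0.3, -1.4]
grip_width: 0.0513
```

```bash
python3 - <<'E'
from h import *
import cv2
s=readout.observe();m=eyes.camera_model("wrist");im=eyes.get_image("wrist");cv2.imwrite("pics/w2.png",im[:,:,::-1])
V=m["view"];K=m["mtx"]
def proj(P):
    c=V[:3,:3]@P+V[:3,3];v=np.array([c[0],-c[1],-c[2]]);h=np.hypot(v[0],v[1]);r=K[0][0]*np.arctan2(h,v[2])
    return (K[0][2]+r*v[0]/h,K[1][2]+r*v[1]/h)
t=np.radians(-32.6);d=np.array([np.cos(t),np.sin(t),0]);n=np.array([-d[1],d[0],0]);o=np.array([.5134,.1987,.162])
for a,b in((-1,-1),(-1,1),(1,1),(1,-1)): print(a,b,np.round(proj(o+.035*a*d+.045*b*n)))
e=o-.035*d-s["position"];print("pos",s["position"].round(4),"rim in push axes: along %.4f left %.4f up %.4f"%(e@d,e@n,e[2]))
E
```

```text
-1 -1 [380. 146.]
-1 1 [256. 146.]
1 1 [255.  51.]
1 -1 [382.  50.]
pos [0.4406 0.2397 0.2576] rim in push axes: along 0.0484 left 0.0047 up -0.0956
```

View pics/w2.png

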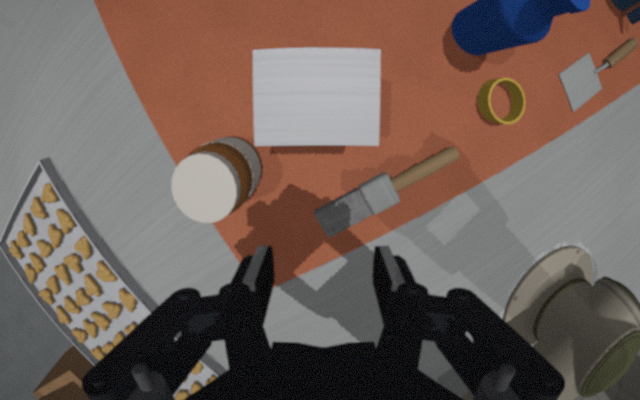

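The small tin's top face has corners at (254,146), (380,145), (380,49) and (253,48), in agreement with the prediction. I lower the fingers and push.

Call:
arm_command(
  rows="0.4 0 -4 37 0 0 0; 0.4 0 0 37 0 0 0; 0.4 0 0 36 0 0 0; 0.4 14 0 0 0 0 0; 0.4 12 0 0 0 0 0",
)

```text
time_s: 6.15
position: [0.4678, 0.2272, 0.1521]
tool_rot: [[0.842, -0.539, -0.001], [-0.539, -0.842, -0.001], [-0.001, 0.001, -1.0]]
ft_force: [-0.0, 0.6, 0.9]
grip_width: 0.0513
```

Call:
arm_command(
  rows="0.4 6 0 0 0 0 0; 0.4 6 0 0 0 0 0; 0.4 6 0 0 0 0 0; 0.4 6 0 0 0 0 0; 0.4 6 0 0 0 0 0",
)

```text
time_s: 6.57
position: [0.4925, 0.2118, 0.1522]
tool_rot: [[0.842, -0.539, 0.001], [-0.539, -0.842, 0.0], [0.001, -0.001, -1.0]]
ft_force: [-0.8, 0.0, -0.1]
grip_width: 0.0513
```

Call:
arm_command(
  rows="0.4 6 0 0 0 0 0; 0.4 6 0 0 0 0 0; 0.4 6 0 0 0 0 0; 0.4 6 0 0 0 0 0; 0.4 6 0 -3 0 0 0",
)

```text
time_s: 6.98
position: [0.5173, 0.1956, 0.1539]
tool_rot: [[0.842, -0.539, -0.001], [-0.539, -0.842, -0.0], [-0.001, 0.001, -1.0]]
ft_force: [0.8, -0.7, -1.5]
grip_width: 0.0516
```

Call:
arm_command(
  rows="0.4 6 0 -3 0 0 0; 0.4 6 0 -3 0 0 0; 0.4 6 0 0 0 0 0; 0.4 4 0 0 0 0 0; 0.4 0 0 0 0 0 0",
)

```text
time_s: 7.4
position: [0.5363, 0.1836, 0.1603]
tool_rot: [[0.842, -0.539, 0.0], [-0.539, -0.842, -0.0], [0.0, -0.0, -1.0]]
ft_force: [0.3, -0.1, -0.4]
grip_width: 0.0514
```

Call:
arm_command(
  rows="0.4 0 0 0 0 0 0; 0.4 0 0 0 0 0 0; 0.4 0 0 0 0 0 0; 0.4 0 0 0 0 0 0; 0.4 0 0 0 0 0 0",
)

```text
time_s: 7.82
position: [0.5355, 0.1842, 0.1603]
tool_rot: [[0.842, -0.539, -0.0], [-0.539, -0.842, -0.0], [-0.0, 0.0, -1.0]]
ft_force: [-0.2, -0.4, 0.7]
grip_width: 0.0514
```

```bash
python3 - <<'E'
from h import *
import cv2
a=eyes.get_image("scene")[100:320,150:490];b=eyes.get_image("wrist")
cv2.imwrite("pics/p3.png",np.hstack([cv2.resize(a,(480,311)),cv2.resize(b[0:400,120:520],(311,311))])[:,:,::-1])
E
```

```text
(no output)
```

View pics/p3.png

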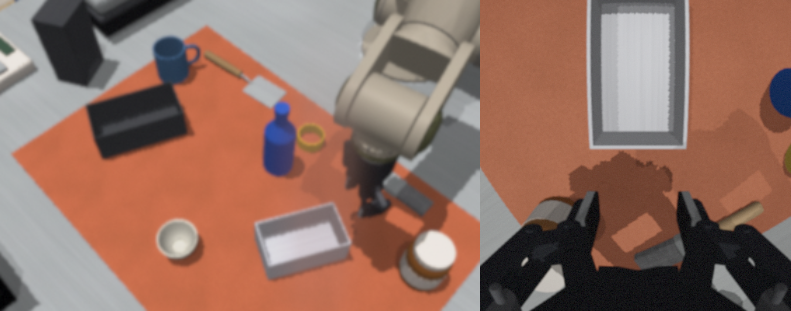

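Both tins lie mouth up. I raise the gripper clear and take a final check of everything from the top camera.

Call:
arm_command(
  rows="0.4 0 0 -30 0 0 0; 0.4 0 0 -35 0 0 0; 0.4 0 0 -35 0 0 0; 0.4 -30 0 0 0 0 0; 0.4 -30 0 0 0 0 0",
)

```text
time_s: 8.33
position: [0.4856, 0.2164, 0.262]
tool_rot: [[0.841, -0.541, 0.004], [-0.541, -0.841, 0.001], [0.003, -0.003, -1.0]]
ft_force: [0.2, 0.9, -1.0]
grip_width: 0.0516
```

Call:
arm_command(
  rows="0.4 -30 0 0 0 0 0; 0.4 -30 0 0 0 0 0; 0.4 0 0 0 0 0 0; 0.4 0 0 0 0 0 0; 0.4 0 0 0 0 0 0",
)

```text
time_s: 8.75
position: [0.4349, 0.2487, 0.2604]
tool_rot: [[0.842, -0.539, 0.001], [-0.539, -0.842, -0.0], [0.001, -0.0, -1.0]]
ft_force: [0.5, 0.3, -0.3]
grip_width: 0.0511
```

```bash
python3 - <<'E'
from h import *
import cv2
b=eyes.get_image("top");cv2.imwrite("pics/t2.png",b[:,:,::-1])
E
```

```text
(no output)
```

View pics/t2.png

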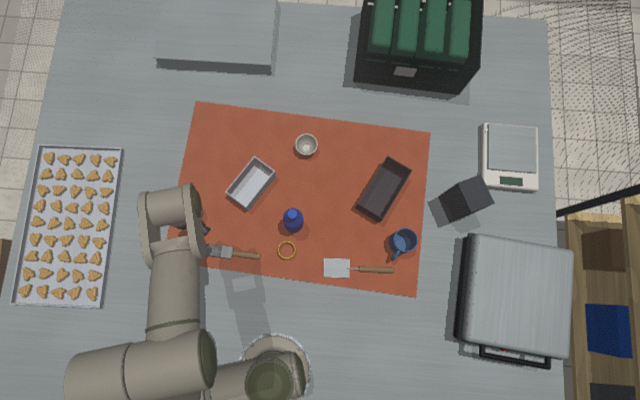

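The top picture shows the large tin at (384,188) and the small tin at (250,183), both flat and mouth up. The mug, bottle, cutter, bowl and look-alike are where they were, and the jar is hidden by the arm.

```bash
python3 -c "
from rig import env
print(env.close_job())"
```

```text
the job is handed in; nothing more can be done
None
```

I pushed both tins over by their upper rims with two spread fingers, the large dark one first, then the silver one. The job was handed in at about 8.8 s.

- **Tins:** The last pictures show both lying flat on their bottoms, mouth up, just beyond where they stood.
- **Forces:** The force readings stayed under 2 N each time I read them.
- **Other items:** The mug, bottle, cutter, bowl, brush, spatula and the dark look-alike appear unmoved. The arm hid the jar in the final top view, but the scene view after the last push showed it standing where it had been.

No check failed or disagreed.

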